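Lid the pots before packing

TASK

Before these four white pots are boxed, put each loose lid on the pot it was made for, matching shape and size, so that every lid sits level and fully down in its pot's mouth. Set the lids down gently, do not drop them, and leave the pots, the small blue cup and the tape roll where they stand.

Things in the scene. Friction and masses are not known exactly. Their poses are not given: they have to be found in the camera images.
- jar_lid: Smallest lid: white ceramic, round, 74 mm across, 90 g; central round knob 24 mm thick; flange 53 mm across at top, 39 at bottom. Origin: centre of flange underside, z up; starts right way up, standing on its flange on the bench. Above origin: flange 0-10 mm (tapers narrower downwards), plate 10-18, grip 18-48, best pinched at 38.
- bowl_lid: Large round lid: white ceramic, 116 mm across, 220 g; central round knob 28 mm thick; flange 95 mm across at top, 81 at bottom. Origin: centre of flange underside, z up; starts right way up, standing on its flange on the bench. Above origin: flange 0-10 mm (tapers narrower downwards), plate 10-18, grip 18-48, best pinched at 38.
- caddy_lid: Square lid: white ceramic, 88 x 88 mm, 160 g; central square knob 22 x 22 mm; flange 65 mm square at top, 51 at bottom. x, y along the sides of lid and knob. Origin: centre of flange underside, z up; starts right way up, standing on its flange on the bench. Above origin: flange 0-10 mm (tapers narrower downwards), plate 10-18, grip 18-48, best pinched at 38.
- dish_lid: Long oval lid: white ceramic, 128 x 82 mm, half-round ends, 180 g; central bar grip 44 x 16 mm along its length; flange 106 x 60 mm at top, 92 x 46 at bottom. x: long axis. Origin: centre of flange underside, z up; starts right way up, standing on its flange on the bench. Above origin: flange 0-10 mm (tapers narrower downwards), plate 10-18, grip 18-48, best pinched at 38.
- jar: Small round jar: white ceramic, rim 70 mm across, mouth 62 inside, belly 82, 75 mm high, 280 g, loose on the bench. Takes the smallest round lid. Origin: centre of underside, z up. Lid seated: lid origin on the pot's axis, 65 mm above this origin.
- bowl: Large round soup bowl: white ceramic, rim 112 mm across, mouth 104 inside, 62 mm high, 600 g, loose; stubby stick handle along +x, below the rim, reaching 114 mm from the axis. Takes the large round lid. Origin: centre of the round bowl's underside, z up. Lid seated: lid origin on the pot's axis, 52 mm above this origin.
- caddy: Square caddy: white ceramic, 84 x 84 mm outside, mouth 74 x 74, 88 mm high (tallest pot), 520 g, loose. x, y along its sides. Takes the square lid, sides parallel (any quarter turn). Origin: centre of underside, z up. Lid seated: lid origin on the pot's axis, 78 mm above this origin.
- dish: Long oval dish: white ceramic, 124 x 78 mm outside, mouth 115 x 69, half-round ends, 52 mm high (lowest pot), 480 g, loose; flat lugs below the rim, 145 mm overall. x: long axis. Takes the oval lid, long axes parallel (either way round). Origin: centre of underside, z up. Lid seated: lid origin on the pot's axis, 42 mm above this origin.
- tea_cup: Bystander to leave alone: small blue tea cup without handle, 60 mm across, 56 mm high. Origin: centre of its underside.
- tape_roll: Bystander to leave alone: roll of brown packing tape lying flat, 90 mm across, 48 mm high. Origin: centre of its underside.
Things that resemble listed ones, but are neither listed nor needed, are in the scene too. What is shaped like the bowl but green is not meant. What is shaped like the caddy_lid but pink is not meant.

How it is judged:
By the outcome, as a careful person would: the job done as asked, in the order asked, and still so for the second after the job is handed in, with the robot touching nothing.
It also fails if it takes over 102 s, if anything falls off the work surface, if the arm or the gripper's body presses on something with over 40 N, if the wrist force passes 120 N, or if a joint passes its speed limit or range.

ROBOT

A 6-joint arm with a two-finger parallel gripper is mounted at the origin on the work surface. World frame = base frame: x ahead of the robot, y to its left, z up, the work surface at z = 0. Lengths are in mm, angles in degrees, forces in N, time in s.
With the tool pointing down it reaches from about 350 to 850 mm from the base axis. Payload 8.1 kg.
Tool frame: the origin (TCP) lies midway between the tips of the shut fingers; the grasp point (between the pads) lies hold_point_z behind it (hold_point_z is the distance from the TCP to the grasp point, in mm); z points along the fingers, x is the direction in which the jaws open and shut, and the axes are right-handed (so a half turn about z gives the same grasp; the last joint's range is limited). The gripper opens to 85 mm and grips with 20 to 120 N. Pads are 22 mm wide; open, the fingers measure 114 mm over their backs; the gripper's body (76 mm by 85 mm) begins 54 mm behind the grasp point. The pads swing forward as they close: fully open they stand 13 mm farther back than shut.
Start: joints at [-68.319, 7.471, 85.268, -0, 87.261, -4.893], TCP at [268.43, -536.611, 231.292] pointing down, gripper open.
Joint ranges: [-169.43, 169.43], [-51.17, 129.36], [1.28, 143.12], [-76.62, 256.62], [0, 156.53], [-152.29, 152.29]. Speed limits (degrees/s): [136.94, 136.94, 159.86, 180, 180, 180].

INTERFACE

Orientations are given as [roll, pitch, yaw] about the fixed x, y, z axes, in that order (R = Rz(yaw) Ry(pitch) Rx(roll)).
In Python, from bench import * gives the robot as it stands.
- The arm moves only by the shell command python3 -m pendant 'ROWS' [OPENING] [FORCE]. ROWS is JSON, a list that holds one entry, the list of rows, each a list of 4 numbers: the shift along the tool's x, y, z normalised to -1 to 1, where 1 is 0.02 m, then the turn about the tool's z normalised to -1 to 1, where 1 is 0.08 rad. A call has exactly 10 rows; each row shifts and turns the pose as measured when the row begins, along the tool's axes as they then stand; what a row does not reach is not made up. A row lasts 1/12 s, in which the tool goes at most 41.7 mm and 7.16 degrees, less where a joint would pass 70% of its speed; a pose out of reach is approached as far as the arm can. A call with a number of a shift or a turn outside -1 to 1 is refused whole. A call with a gripper value outside its range is refused whole. OPENING is the gripper's target within -1 to 1 (fully open at 1, half-way at 0, shut at -1), set as the call begins (- or left out, the last holds). The fingers move at their own pace and stop on an object; FORCE is the grip in N (left out, the last holds). Time passes only in rows, so rows that do not move let the fingers close, or fill a call up. It gives the time, the measured TCP pose, the force and the opening at its end, in the units of the state.
- sense(): the state, without advancing time (a new reading comes with each control period).
- snapshot(name): name is "side" or "top"; returns the picture (420x560x3 uint8, red, green, blue); there is no depth.
- calibration(name): a dict with "mtx" (3x3 intrinsics, pixels), "world_to_cam" (4x4, takes a point from world to camera coordinates). Camera axes: x right, y down, z forward; pixel columns grow to the right and rows downward; lengths in mm; the calibration is good to about 2 mm. A picture is of the moment at which its call begins. calibration takes no time and is no camera call.
- hand_in(): hands the job in, once; it reports no verdict.
The state is a dict: "time": time; "joint_pos": joint angles; "qd": joint speeds; "joint_efforts": joint torques, N m; "tool_pos": TCP position; "tcp_rot": TCP orientation; "ft_force": force on the tool from outside, world axes, zero at the start; "wrist_torque": the same for the moment, N m; "finger_gap": finger opening in mm.
Only numpy, scipy, OpenCV 4.12 (cv2) and the standard library are available. Lean on these libraries where they do the work, as an engineer would, in place of code of your own. Each camera call takes 0.05 s, during which the arm holds its last target.

## Working session

There is one attempt and no reset: what is moved stays moved. The work goes in short steps, Python scripts to look and compute and a shell command to move; the robot and the scene stay as the last step left them, time stands still between calls to the robot, and variables do not carry over. Pictures are saved under pics/ and viewed, and the job is handed in when it is done.

```bash
ls; mkdir -p pics; python3 - <<'E'
from bench import *
import cv2
for n in("side","top"):
    im=snapshot(n); cv2.imwrite(f"pics/{n}0.png",im[:,:,::-1]); c=calibration(n); print(n,c["mtx"],c["world_to_cam"])
s=sense(); print(s)
E
```

```text
pics
side [[418.50019538   0.         273.10344694]
 [  0.         418.50019538 207.1004882 ]
 [  0.           0.           1.        ]] [[-8.25578605e-01 -5.63869532e-01  2.17052342e-02  3.98402006e+02]
 [-3.36580044e-01  4.61194722e-01 -8.20983131e-01  1.44408951e+02]
 [ 4.52917035e-01 -6.85091657e-01 -5.70539728e-01  1.19617932e+03]
 [ 0.00000000e+00  0.00000000e+00  0.00000000e+00  1.00000000e+00]]
top [[530.30492926   0.         281.66132409]
 [  0.         530.30492926 199.21415649]
 [  0.           0.           1.        ]] [[-1.05500719e-02 -9.99941826e-01 -2.24533373e-03  1.00120754e+02]
 [-9.91863928e-01  1.07496770e-02 -1.26847915e-01  4.62792385e+02]
 [ 1.26864673e-01  8.88810905e-04 -9.91919636e-01  1.57241791e+03]
 [ 0.00000000e+00  0.00000000e+00  0.00000000e+00  1.00000000e+00]]
{'time': 0.1, 'joint_pos': array([-6.83184854e+01,  7.51391475e+00,  8.53236108e+01,  3.13370878e-04,
        8.72611911e+01, -4.89321872e+00]), 'qd': array([ 0.02596173, -0.04822902, -0.15146964, -0.01740558,  0.02349458,
       -0.07883084]), 'joint_efforts': array([ 4.94559190e-04, -5.70951784e+01, -5.01941478e+01, -2.38111206e-04,
        8.15254374e-03, -1.27335906e-05]), 'tool_pos': array([ 268.25377279, -536.13462168,  230.31118412]), 'tcp_rot': array([-1.79991268e+02,  9.83301936e-02, -6.34252744e+01]), 'ft_force': array([ 0.15199255,  0.09952237, -0.29403463]), 'wrist_torque': array([-0.04689021, -0.03273764, -0.02257602]), 'finger_gap': 85.42597233026751}
```

View pics/side0.png

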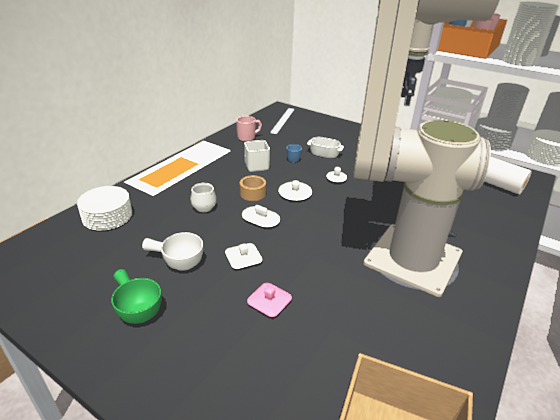

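View pics/top0.png

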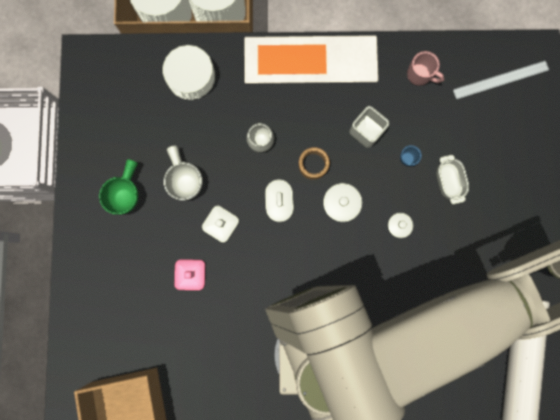

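```bash
python3 - <<'E'
import bench
print([n for n in dir(bench) if n[0]!='_'])
print(getattr(bench,'hold_point_z',None))
E
```

```text
['PlanningError', 'calibration', 'hand_in', 'hold_point_z', 'sense', 'snapshot']
18.700000000000003
```

The robot's arm covers none of the lids or pots. In the top view: the caddy lid is at (220,223), the dish lid at (279,200), the bowl lid at (343,202) and the jar lid at (400,225). The jar is at (260,138), the bowl at (183,181), the caddy at (370,127) and the dish at (453,180). The lookalikes are the pink lid (190,274), the green bowl (119,196), the stacked white plates (188,72) and the pink mug (424,68).

```bash
cat > h.py <<'E'
from bench import *
import cv2, numpy as np
def ray(n,uv,z):
    c=calibration(n);K=np.array(c["mtx"]);T=np.array(c["world_to_cam"]);R=T[:3,:3];t=T[:3,3]
    o=-R.T@t; d=(R.T@np.linalg.inv(K)@np.c_[np.atleast_2d(uv),np.ones(len(np.atleast_2d(uv)))].T).T
    return o+d*((z-o[2])/d[:,2])[:,None]
def proj(n,P):
    c=calibration(n);K=np.array(c["mtx"]);T=np.array(c["world_to_cam"])
    q=(T[:3,:3]@np.atleast_2d(P).T).T+T[:3,3]; q=q@K.T; return q[:,:2]/q[:,2:]
E
python3 - <<'E'
from h import *
im=cv2.imread("pics/top0.png")
g=im.astype(int)
m=((g.min(2)>95)&(g.max(2)-g.min(2)<60)).astype(np.uint8)
n,l,st,ce=cv2.connectedComponentsWithStats(m)
for i in range(1,n):
    if st[i,4]>150 and 110<ce[i][1]<245 : print(i,st[i],ce[i].round(1))
a=cv2.resize(im[110:250,150:290],None,fx=4,fy=4,interpolation=cv2.INTER_CUBIC)
b=cv2.resize(im[100:240,310:480],None,fx=4,fy=4,interpolation=cv2.INTER_CUBIC)
cv2.imwrite("pics/a.png",a);cv2.imwrite("pics/b.png",b)
mm=cv2.resize(m[90:260,90:490]*255,None,fx=2,fy=2,interpolation=0)
cv2.imwrite("pics/m.png",mm)
E
```

```text
9 [350 106  40  40 983] [368.9 125.5]
10 [247 123  26  28 571] [259.1 136.6]
11 [ 163  145   39   56 1351] [181.2 177.1]
12 [ 438  154   31   51 1164] [452.9 178.8]
13 [ 265  179   29   44 1079] [278.8 200.3]
14 [ 323  182   40   41 1262] [342.3 202.2]
15 [201 205  38  38 934] [219.7 223.6]
16 [387 212  27  27 554] [400.1 225. ]
```

View pics/a.png

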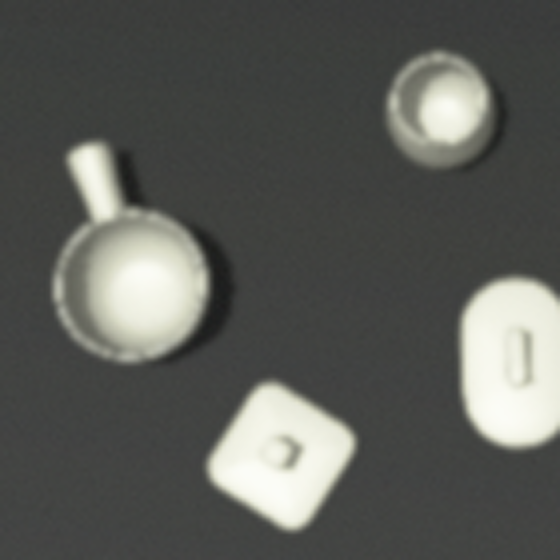

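View pics/b.png

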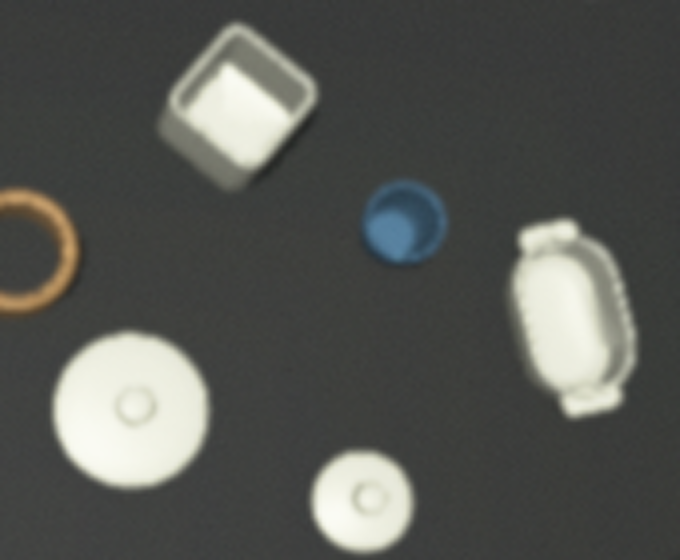

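View pics/m.png

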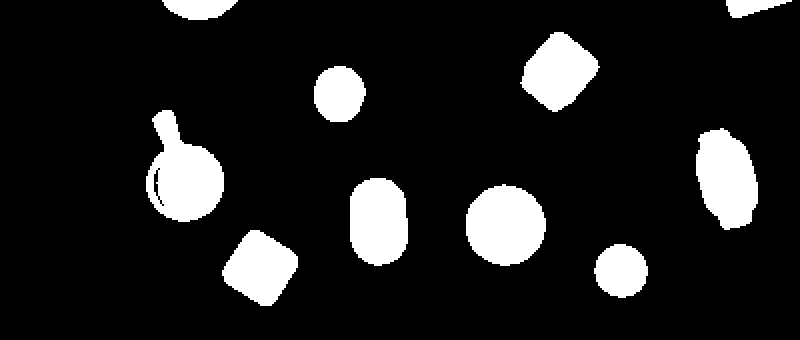

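```bash
python3 - <<'E'
from h import *
im=cv2.imread("pics/top0.png"); S=4
g=cv2.resize(im,None,fx=S,fy=S,interpolation=cv2.INTER_CUBIC).astype(int)
m=((g.min(2)>120)&(g.max(2)-g.min(2)<70)).astype(np.uint8)
cs,_=cv2.findContours(m,cv2.RETR_EXTERNAL,cv2.CHAIN_APPROX_NONE)
def toW(c,z): return ray("top",(c.reshape(-1,2)+.5)/S-.5,z)[:,:2]
for c in cs:
    if cv2.contourArea(c)<150*S*S: continue
    x,y=c.reshape(-1,2).mean(0)/S
    for nm,u,v,z in [("jar_lid",400,225,14),("bowl_lid",342,202,14),("dish_lid",279,200,14),("caddy_lid",220,223,14),("jar",260,137,40),("bowl",183,178,62),("dish",453,179,45),("caddy",369,125,88)]:
        if np.hypot(x-u,y-v)<12:
            w=toW(c,z).astype(np.float32); M=cv2.moments(w.reshape(-1,1,2)); r=cv2.minAreaRect(w)
            print(nm,"cent",round(M['m10']/M['m00'],1),round(M['m01']/M['m00'],1),"rect",np.round(r[0],1),np.round(r[1],1),round(r[2],1))
            if nm=="bowl":
                c0=np.array(r[0]); q=w
                from scipy.optimize import least_squares
                s=least_squares(lambda p:np.hypot(q[:,0]-p[0],q[:,1]-p[1])-p[2],[*q.mean(0),56],loss="soft_l1",f_scale=1.5)
                print(" bowl circle",s.x.round(1))
                far=q[np.argsort(-np.hypot(*(q-s.x[:2]).T))[:10]].mean(0)-s.x[:2];print(" handle ang",np.degrees(np.arctan2(far[1],far[0])))
c=calibration("top");T=np.array(c["world_to_cam"]);print("cam",-T[:3,:3].T@T[:3,3])
# caddy rim corners from crop b (origin 310,100), x4
P=np.array([[237,22],[318,95],[168,97],[240,172]])/4.+[310,100]-.4
w=ray("top",P,88)[:,:2];print("caddy rim",w.round(1),w.mean(0))
# jar rim from crop a (origin 150,110)
P=np.array([[440,52],[390,105],[491,105]])/4.+[150,110]-.4
w=ray("top",P,75)[:,:2];print("jar rim",w.round(1))
E
```

```text
jar_lid cent 383.4 -262.8 rect [ 383.3 -262.6] [76.5 76.9] 87.9
caddy_lid cent 393.6 283.7 rect [393.7 283.7] [92.2 92. ] 57.2
bowl_lid cent 455.1 -89.3 rect [455.5 -89.4] [118.1 119.1] 88.8
dish_lid cent 463.0 104.2 rect [462.8 103.8] [130.8  86.2] 1.2
dish cent 518.7 -420.1 rect [ 518.5 -420.8] [148.2  82.4] 11.4
bowl cent 528.6 393.9 rect [536.  407.2] [162.6 113. ] 42.9
 bowl circle [521.7 391.3  58.4]
 handle ang 19.714896733615955
jar cent 658.5 162.4 rect [659.4 162.5] [74.3 76.5] 25.8
caddy cent 678.3 -169.3 rect [ 678.2 -169.2] [86.6 89.1] 49.2
cam [ 260.5990701    93.74247854 1618.64125682]
caddy rim [[ 735.9 -167.3]
 [ 679.5 -225.6]
 [ 679.2 -114.5]
 [ 621.9 -166. ]] [ 679.12549062 -168.3401146 ]
jar rim [[689.7 158.7]
 [649.5 196.1]
 [648.7 120.9]]
```

```bash
cat > ov.py <<'E'
from h import *
def circ(x,y,z,r): 
    a=np.linspace(0,2*np.pi,90);return np.c_[x+r*np.cos(a),y+r*np.sin(a),0*a+z]
def sq(x,y,z,h,ang):
    a=np.radians(ang);p=np.array([[h,h],[-h,h],[-h,-h],[h,-h],[h,h]]);R=np.array([[np.cos(a),-np.sin(a)],[np.sin(a),np.cos(a)]]);q=p@R.T
    return np.c_[q+[x,y],np.full(5,z)]
def oval(x,y,z,L,W,ang):
    r=W/2;d=(L-W)/2;t=np.linspace(-np.pi/2,np.pi/2,30)
    p=np.r_[np.c_[d+r*np.cos(t),r*np.sin(t)],np.c_[-d-r*np.cos(t),-r*np.sin(t)]];p=np.r_[p,p[:1]]
    a=np.radians(ang);R=np.array([[np.cos(a),-np.sin(a)],[np.sin(a),np.cos(a)]]);return np.c_[p@R.T+[x,y],np.full(len(p),z)]
def tile(n,im,c,shapes,half,f):
    u,v=proj(n,np.array(c,float))[0];u0,v0=int(u)-half,int(v)-half
    t=cv2.resize(im[v0:v0+2*half,u0:u0+2*half],None,fx=f,fy=f,interpolation=cv2.INTER_CUBIC)
    for s in shapes:
        q=((proj(n,s)-[u0,v0]+.5)*f-.5);cv2.polylines(t,[np.round(q).astype(int)],False,(0,0,255),1)
    return t
E
cat > run1.py <<'E'
from ov import *
rows=[]
J=(654.7,158.5);C=(679,-168.5);D=(518.5,-420.5);B=(521.7,391.3)
for n,half in(("top",25),("side",25)):
    im=cv2.imread(f"pics/{n}0.png")
    rows.append(np.hstack([tile(n,im,(*J,75),[circ(*J,75,35),circ(*J,75,31)],half,5),
     tile(n,im,(*C,88),[sq(*C,88,42,46),sq(*C,88,37,46)],half,5),
     tile(n,im,(*D,52),[oval(*D,52,124,78,12),oval(*D,52,115,69,12)],half,5)]))
cv2.imwrite("pics/ov1.png",np.vstack(rows))
E
python3 run1.py
```

```text
(no output)
```

View pics/ov1.png

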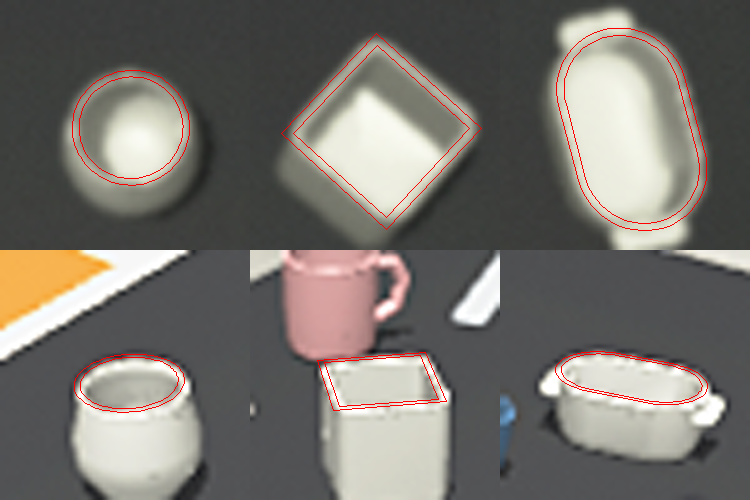

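The overlay checks out: the rims match to about 1 px in both views. The jar in the side view sits about 1 px right of my estimate, so I take (653.5,157.5). Jar lid candidates: round lids at (400,225) and (343,202), and the pink lid at (190,274). (400,225) measures 76 mm, so it is the 74 mm jar lid; (343,202) measures 118 mm, so it is the bowl lid. Both were seen in the close crop.

First: turn to yaw -90 and come down a bit.

```bash
cat > go.py <<'E'
import sys,numpy as np
from bench import *
x,y,z,yaw=map(float,sys.argv[1:5])
s=sense();p=np.array(s["tool_pos"]);c=s["tcp_rot"][2]
def sh(a):
    a=np.radians(a);d=np.array([x,y,z])-p
    return np.array([d[0]*np.cos(a)+d[1]*np.sin(a), d[0]*np.sin(a)-d[1]*np.cos(a), -d[2]])/20
print("t",round(s["time"],2),"pos",p.round(1),"rot",np.round(s["tcp_rot"],1),"F",np.round(s["ft_force"],1),"gap",round(s["finger_gap"],1))
print("units now-axes",sh(c).round(2),"turn units",round(-((yaw-c+180)%360-180)/4.584,2),"units in target-yaw axes",sh(yaw).round(2))
E
python3 -m pendant '[[[0,0,0.5,1],[0,0,0.5,1],[0,0,0.5,1],[0,0,0.5,1],[0,0,0.5,1],[0,0,0.5,0.8],[0,0,0.5,0],[0,0,0.5,0],[0,0,0,0],[0,0,0,0]]]' 1 40; python3 go.py 383.4 -262.8 120 -90
```

```text
time: 0.93
tool_pos: [267.2, -533.5, 142.2]
tcp_rot: [179.8, 0.4, -90.9]
ft_force: [-0.1, -0.4, -0.2]
finger_gap: 85.4
t 0.93 pos [ 267.2 -533.5  142.2] rot [179.8   0.4 -90.9] F [-0.1 -0.4 -0.2] gap 85.4
units now-axes [-13.63  -5.59   1.11] turn units -0.2 units in target-yaw axes [-13.54  -5.81   1.11]
```

```bash
python3 -m pendant '[[[-1,-0.4,0,0],[-1,-0.4,0,0],[-1,-0.4,0,0],[-1,-0.4,0,0],[-1,-0.4,0,0],[-1,-0.4,0,0],[-1,-0.4,0,0],[-1,-0.4,0,0],[-1,-0.4,0,0],[-1,-0.4,0,0]]]'; python3 go.py 383.4 -262.8 120 -90
```

```text
time: 1.77
tool_pos: [352.1, -332.8, 149.2]
tcp_rot: [-179.9, -0.1, -90.4]
ft_force: [0.0, 0.5, 0.9]
finger_gap: 85.3
t 1.77 pos [ 352.1 -332.8  149.2] rot [-1.799e+02 -1.000e-01 -9.040e+01] F [0.  0.5 0.9] gap 85.3
units now-axes [-3.51 -1.54  1.46] turn units -0.1 units in target-yaw axes [-3.5  -1.57  1.46]
```

```bash
python3 -m pendant '[[[-0.8,-0.35,0.2,0],[-0.8,-0.35,0.3,0],[-0.8,-0.35,0.4,0],[-0.7,-0.3,0.6,0],[-0.4,-0.2,0.6,0],[0,0,0.7,0],[0,0,0.7,0],[0,0,0.5,0],[0,0,0,0],[0,0,0,0]]]'; python3 go.py 383.4 -262.8 19 -90
```

```text
time: 2.6
tool_pos: [391.2, -259.7, 73.3]
tcp_rot: [-179.3, -0.6, -89.5]
ft_force: [0.5, 0.1, -0.1]
finger_gap: 85.3
t 2.6 pos [ 391.2 -259.7   73.3] rot [-179.3   -0.6  -89.5] F [ 0.5  0.1 -0.1] gap 85.3
units now-axes [0.15 0.39 2.72] turn units 0.11 units in target-yaw axes [0.15 0.39 2.72]
```

```bash
python3 -m pendant '[[[0.15,0.4,0.3,0],[0,0,0.5,0],[0,0,0.5,0],[0,0,0.5,0],[0,0,0.5,0],[0,0,0.3,0],[0,0,0.0,0],[0,0,0,0],[0,0,0,0],[0,0,0,0]]]'; python3 go.py 383.4 -262.8 19 -90
```

```text
time: 3.43
tool_pos: [383.3, -265.5, 17.1]
tcp_rot: [-179.2, -0.7, -89.6]
ft_force: [0.1, -0.6, 0.3]
finger_gap: 85.3
t 3.43 pos [ 383.3 -265.5   17.1] rot [-179.2   -0.7  -89.6] F [ 0.1 -0.6  0.3] gap 85.3
units now-axes [-0.14 -0.01 -0.09] turn units 0.09 units in target-yaw axes [-0.14 -0.01 -0.09]
```

```bash
python3 - <<'E'
from ov import *
T=[]
for n in("side","top"):
    im=snapshot(n)[:,:,::-1].copy();T.append(tile(n,im,(383,-262,30),[],40,5))
cv2.imwrite("pics/g1.png",np.hstack(T))
E
```

```text
(no output)
```

View pics/g1.png

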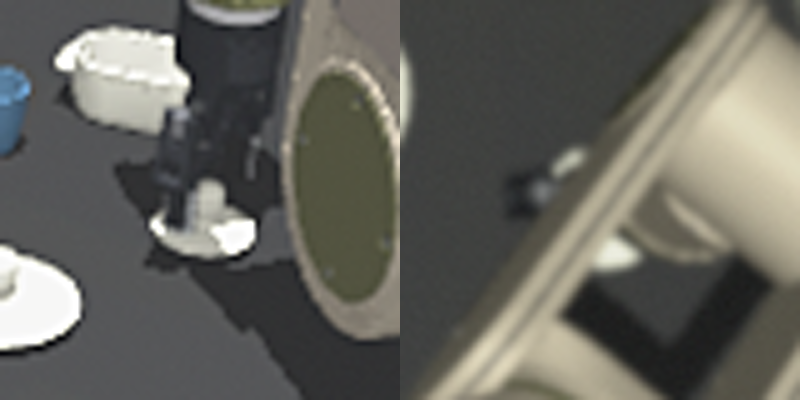

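The jar lid's knob stands between the open fingers, with one finger left of it at side-crop pixel (180,200) and one behind it. Closing now.

```bash
python3 -m pendant '[[[-0.12,0,-0.15,0],[0,0,0,0],[0,0,0,0],[0,0,0,0],[0,0,0,0],[0,0,0,0],[0,0,0,0],[0,0,0,0],[0,0,0,0],[0,0,0,0]]]' -1 50; python3 go.py 383.4 -262.8 19 -90
```

```text
time: 4.37
tool_pos: [384.7, -263.9, 22.6]
tcp_rot: [-179.0, -0.8, -89.6]
ft_force: [-0.1, -0.0, 1.1]
finger_gap: 21.5
t 4.37 pos [ 384.7 -263.9   22.6] rot [-179.    -0.8  -89.6] F [-0.1 -0.   1.1] gap 21.5
units now-axes [-0.05  0.06  0.18] turn units 0.1 units in target-yaw axes [-0.05  0.06  0.18]
```

```bash
python3 -m pendant '[[[0,0,0,0],[0,0,-0.2,0],[0,0,-0.4,0],[0,0,-0.6,0],[0,0,-0.8,0],[0,0,-0.8,0],[0,0,-0.8,0],[0,0,-0.8,0],[0,0,-0.6,0],[0,0,-0.4,0]]]'; python3 go.py 653.5 157.5 150 -90
```

```text
time: 5.2
tool_pos: [380.1, -260.1, 136.0]
tcp_rot: [-179.3, -0.6, -89.6]
ft_force: [0.0, 0.6, -1.5]
finger_gap: 22.1
t 5.2 pos [ 380.1 -260.1  136. ] rot [-179.3   -0.6  -89.6] F [ 0.   0.6 -1.5] gap 22.1
units now-axes [-20.78 -13.83  -0.7 ] turn units 0.09 units in target-yaw axes [-20.88 -13.67  -0.7 ]
```

```bash
python3 -m pendant '[[[-0.5,-0.33,-0.1,0],[-0.9,-0.6,-0.1,0],[-1,-0.66,-0.1,0],[-1,-0.66,-0.1,0],[-1,-0.66,0,0],[-1,-0.66,0,0],[-1,-0.66,0,0],[-1,-0.66,0,0],[-1,-0.66,0,0],[-1,-0.66,0,0]]]'; python3 go.py 653.5 157.5 150 -90
```

```text
time: 6.03
tool_pos: [507.1, -68.2, 151.1]
tcp_rot: [-179.0, -1.0, -90.0]
ft_force: [0.8, -0.5, -0.2]
finger_gap: 21.8
t 6.03 pos [507.1 -68.2 151.1] rot [-179.   -1.  -90.] F [ 0.8 -0.5 -0.2] gap 21.8
units now-axes [-11.29  -7.31   0.05] turn units -0.01 units in target-yaw axes [-11.28  -7.32   0.05]
```

```bash
python3 -m pendant '[[[-1,-0.65,0,0],[-1,-0.65,0,0],[-1,-0.65,0,0],[-1,-0.65,0,0],[-1,-0.65,0,0],[-1,-0.65,0,0],[-1,-0.65,0,0],[-1,-0.65,0,0],[-0.8,-0.5,0,0],[-0.5,-0.3,0,0]]]'; python3 go.py 653.5 157.5 150 -90
```

```text
time: 6.87
tool_pos: [630.9, 130.9, 150.6]
tcp_rot: [-179.2, -0.9, -89.9]
ft_force: [0.2, -0.7, -0.2]
finger_gap: 22.1
t 6.87 pos [630.9 130.9 150.6] rot [-179.2   -0.9  -89.9] F [ 0.2 -0.7 -0.2] gap 22.1
units now-axes [-1.33 -1.13  0.03] turn units 0.02 units in target-yaw axes [-1.33 -1.13  0.03]
```

```bash
python3 -m pendant '[[[-0.5,-0.4,0,0],[-0.3,-0.3,0,0],[-0.1,-0.1,0,0],[0,0,0,0],[0,0,0,0],[0,0,0,0],[0,0,0,0],[0,0,0,0],[0,0,0,0],[0,0,0,0]]]'; python3 go.py 653.5 157.5 87 -90
python3 - <<'E'
from ov import *
T=[]
for n in("side","top"):
    im=snapshot(n)[:,:,::-1].copy();T.append(tile(n,im,(653,157,90),[circ(653.5,157.5,75,35)],40,5))
cv2.imwrite("pics/g2.png",np.hstack(T))
E
```

```text
time: 7.7
tool_pos: [646.3, 149.5, 150.1]
tcp_rot: [-179.4, -1.0, -89.9]
ft_force: [-0.7, -0.1, 0.1]
finger_gap: 21.5
t 7.7 pos [646.3 149.5 150.1] rot [-179.4   -1.   -89.9] F [-0.7 -0.1  0.1] gap 21.5
units now-axes [-0.4  -0.36  3.15] turn units 0.03 units in target-yaw axes [-0.4  -0.36  3.15]
```

View pics/g2.png

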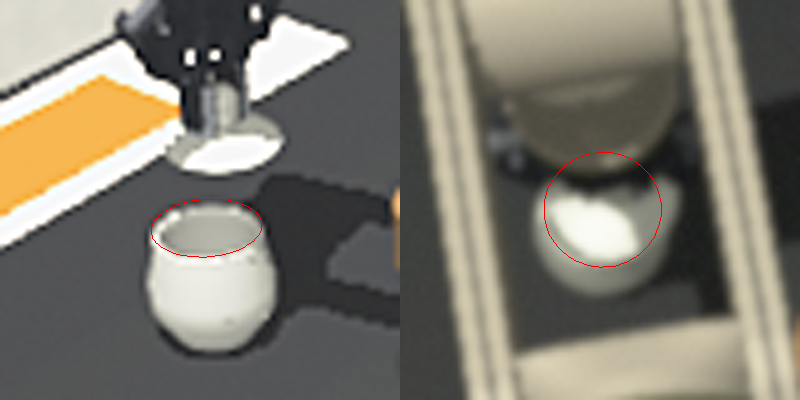

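The lid is held level over the jar (side crop: lid at (225,140), jar mouth at (210,230)). Lowering.

```bash
python3 -m pendant '[[[-0.25,-0.25,0.2,0],[-0.15,-0.15,0.4,0],[0,0,0.5,0],[0,0,0.5,0],[0,0,0.4,0],[0,0,0.2,0],[0,0,0.1,0],[0,0,0,0],[0,0,0,0],[0,0,0,0]]]'; python3 go.py 654.8 157.5 87.6 -90
```

```text
time: 8.63
tool_pos: [654.1, 157.6, 96.0]
tcp_rot: [-179.6, -1.0, -89.8]
ft_force: [0.2, 1.2, -1.0]
finger_gap: 22.1
t 8.63 pos [654.1 157.6  96. ] rot [-179.6   -1.   -89.8] F [ 0.2  1.2 -1. ] gap 22.1
units now-axes [ 0.01 -0.03  0.42] turn units 0.03 units in target-yaw axes [ 0.01 -0.03  0.42]
```

```bash
python3 -m pendant '[[[0,0,0.1,0],[0,0,0.1,0],[0,0,0.1,0],[0,0,0.05,0],[0,0,0.05,0],[0,0,0,0],[0,0,0,0],[0,0,0,0],[0,0,0,0],[0,0,0,0]]]'; python3 go.py 654.8 157.5 87.6 -90
```

```text
time: 9.47
tool_pos: [655.8, 157.6, 89.9]
tcp_rot: [-179.4, -1.0, -89.9]
ft_force: [-0.4, -1.0, -1.0]
finger_gap: 22.0
t 9.47 pos [655.8 157.6  89.9] rot [-179.4   -1.   -89.9] F [-0.4 -1.  -1. ] gap 22.0
units now-axes [0.01 0.05 0.11] turn units 0.03 units in target-yaw axes [0.01 0.05 0.11]
```

```bash
python3 -m pendant '[[[0,0.03,0.08,0],[0,0,0.08,0],[0,0,0.05,0],[0,0,0.05,0],[0,0,0.0,0],[0,0,0,0],[0,0,0,0],[0,0,0,0],[0,0,0,0],[0,0,0,0]]]'; python3 go.py 654.8 157.5 87.6 -90
```

```text
time: 10.3
tool_pos: [656.8, 157.7, 87.7]
tcp_rot: [-179.1, -1.0, -89.9]
ft_force: [-0.2, -0.2, 0.7]
finger_gap: 21.8
t 10.3 pos [656.8 157.7  87.7] rot [-179.1   -1.   -89.9] F [-0.2 -0.2  0.7] gap 21.8
units now-axes [0.01 0.1  0.01] turn units 0.03 units in target-yaw axes [0.01 0.1  0.01]
```

```bash
python3 -m pendant '[[[0,0.05,0.05,0],[0,0,0.05,0],[0,0,0.05,0],[0,0,0.05,0],[0,0,0.05,0],[0,0,0.05,0],[0,0,0.0,0],[0,0,0,0],[0,0,0,0],[0,0,0,0]]]'; python3 go.py 654.8 157.5 87.6 -90
python3 - <<'E'
from ov import *
T=[]
for n in("side","top"):
    im=snapshot(n)[:,:,::-1].copy();T.append(tile(n,im,(653,157,90),[],30,7))
cv2.imwrite("pics/g3.png",np.hstack(T)[:, :800])
E
```

```text
time: 11.13
tool_pos: [658.0, 157.7, 87.8]
tcp_rot: [-178.8, -1.0, -89.9]
ft_force: [-1.5, 1.2, 2.0]
finger_gap: 22.0
t 11.13 pos [658.  157.7  87.8] rot [-178.8   -1.   -89.9] F [-1.5  1.2  2. ] gap 22.0
units now-axes [0.01 0.16 0.01] turn units 0.03 units in target-yaw axes [0.01 0.16 0.01]
```

View pics/g3.png

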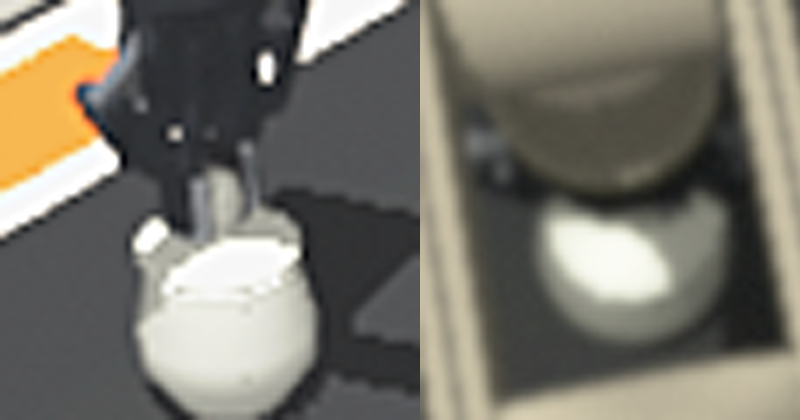

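```bash
python3 -m pendant '[[[0,0.1,-0.1,0],[0,0.1,-0.05,0],[0,0.05,0,0],[0,0,0.07,0],[0,0,0.08,0],[0,0.02,0.06,0],[0,0.02,0.05,0],[0,0,0.05,0],[0,0,0.05,0],[0,0,0.05,0]]]'; python3 go.py 654.8 157.5 87.6 -90
```

```text
time: 12.07
tool_pos: [654.3, 157.2, 87.8]
tcp_rot: [-178.4, -1.0, -89.9]
ft_force: [-4.1, -0.2, 6.7]
finger_gap: 22.0
t 12.07 pos [654.3 157.2  87.8] rot [-178.4   -1.   -89.9] F [-4.1 -0.2  6.7] gap 22.0
units now-axes [-0.01 -0.02  0.01] turn units 0.03 units in target-yaw axes [-0.01 -0.02  0.01]
```

Force is 6.7 N upward at z = 87.8, where I expected 87.6, so it is seated. Releasing.

```bash
python3 -m pendant '[[[0,0,0,0],[0,0,0,0],[0,0,0,0],[0,0,0,0],[0,0,-0.1,0],[0,0,-0.3,0],[0,0,-0.6,0],[0,0,-0.8,0],[0,0,-1,0],[0,0,-1,0]]]' 0.5; python3 go.py 455.1 -89.3 110 -90
python3 - <<'E'
from ov import *
T=[]
for n in("side","top"):
    im=snapshot(n)[:,:,::-1].copy();T.append(tile(n,im,(653,157,90),[],30,6))
cv2.imwrite("pics/g4.png",np.hstack(T))
E
```

```text
time: 12.9
tool_pos: [648.6, 157.9, 162.1]
tcp_rot: [-179.0, -1.1, -89.9]
ft_force: [-0.1, -1.0, 0.2]
finger_gap: 64.1
t 12.9 pos [648.6 157.9 162.1] rot [-179.    -1.1  -89.9] F [-0.1 -1.   0.2] gap 64.1
units now-axes [12.33  9.7   2.61] turn units 0.03 units in target-yaw axes [12.36  9.68  2.61]
```

View pics/g4.png

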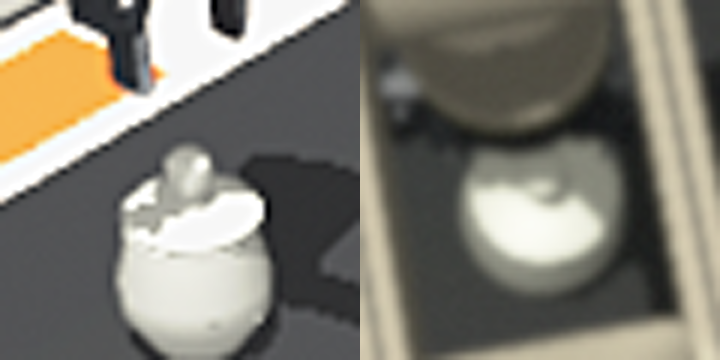

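The jar lid sits level on the jar (side crop (195,215)). Next is the bowl lid, the 118 mm round one at (343,202).

```bash
python3 -m pendant '[[[0.8,0.65,-0.2,0],[1,0.8,0,0],[1,0.8,0,0],[1,0.8,0,0],[1,0.8,0,0],[1,0.8,0,0],[1,0.8,0,0],[1,0.8,0,0],[1,0.8,0.2,0],[1,0.8,0.3,0]]]' 1; python3 go.py 455.1 -89.3 110 -90
```

```text
time: 13.83
tool_pos: [493.4, -41.3, 165.6]
tcp_rot: [-177.8, -1.0, -89.5]
ft_force: [0.8, -1.0, -0.3]
finger_gap: 85.6
t 13.83 pos [493.4 -41.3 165.6] rot [-177.8   -1.   -89.5] F [ 0.8 -1.  -0.3] gap 85.6
units now-axes [2.38 1.94 2.78] turn units 0.11 units in target-yaw axes [2.4  1.92 2.78]
```

```bash
python3 -m pendant '[[[0.6,0.5,0.4,0],[0.5,0.4,0.5,0],[0.4,0.3,0.7,0],[0.3,0.2,0.8,0],[0.1,0,0.8,0],[0,0,0.7,0],[0,0,0.5,0],[0,0,0.3,0],[0,0,0,0],[0,0,0,0]]]' 1; python3 go.py 455.1 -89.3 20 -90
```

```text
time: 14.67
tool_pos: [466.0, -87.9, 70.7]
tcp_rot: [-177.5, -1.1, -89.8]
ft_force: [-0.3, -0.7, -0.4]
finger_gap: 85.3
t 14.67 pos [466.  -87.9  70.7] rot [-177.5   -1.1  -89.8] F [-0.3 -0.7 -0.4] gap 85.3
units now-axes [0.07 0.54 2.54] turn units 0.04 units in target-yaw axes [0.07 0.54 2.54]
```

```bash
python3 -m pendant '[[[0.05,0.4,0.5,0],[0.03,0.2,0.6,0],[0,0.08,0.6,0],[0,0,0.5,0],[0,0,0.3,0],[0,0,0.1,0],[0,0,0,0],[0,0,0,0],[0,0,0,0],[0,0,0,0]]]' 1; python3 go.py 455.1 -89.3 20 -90
```

```text
time: 15.5
tool_pos: [461.6, -91.3, 23.9]
tcp_rot: [-176.8, -1.3, -89.7]
ft_force: [-0.3, -0.1, 0.0]
finger_gap: 85.3
t 15.5 pos [461.6 -91.3  23.9] rot [-176.8   -1.3  -89.7] F [-0.3 -0.1  0. ] gap 85.3
units now-axes [-0.1   0.32  0.2 ] turn units 0.07 units in target-yaw axes [-0.1   0.33  0.2 ]
```

```bash
python3 -m pendant '[[[-0.08,0.25,0.15,0],[0,0.1,0.05,0],[0,0,0,0],[0,0,0,0],[0,0,0,0],[0,0,0,0],[0,0,0,0],[0,0,0,0],[0,0,0,0],[0,0,-0.05,0]]]' -1 60; python3 go.py 455.1 -89.3 20 -90
```

```text
time: 16.33
tool_pos: [454.6, -89.8, 21.3]
tcp_rot: [-176.7, -1.3, -89.7]
ft_force: [0.5, 0.3, -2.0]
finger_gap: 25.7
t 16.33 pos [454.6 -89.8  21.3] rot [-176.7   -1.3  -89.7] F [ 0.5  0.3 -2. ] gap 25.7
units now-axes [-0.02 -0.02  0.07] turn units 0.07 units in target-yaw axes [-0.02 -0.02  0.07]
```

```bash
python3 -m pendant '[[[0,0,-0.3,0],[0,0,-0.5,0],[0,0,-0.8,0],[0,0,-1,0],[-0.3,0,-1,0],[-0.6,-0.1,-0.9,0],[-0.9,-0.1,-0.6,0],[-1,-0.15,-0.3,0],[-1,-0.15,0,0],[-1,-0.15,0,0]]]'; python3 go.py 521.2 390.8 130 -90
python3 -m pendant '[[[-1,-0.15,0,0],[-1,-0.15,0,0],[-1,-0.15,0,0],[-1,-0.15,0,0],[-1,-0.15,0,0],[-1,-0.15,0,0],[-1,-0.15,0,0],[-1,-0.15,0,0],[-1,-0.15,0,0],[-1,-0.15,0,0]]]'; python3 go.py 521.2 390.8 130 -90
```

```text
time: 17.17
tool_pos: [459.2, 9.5, 139.2]
tcp_rot: [-176.7, -1.4, -90.1]
ft_force: [0.5, -0.0, -1.8]
finger_gap: 25.4
t 17.17 pos [459.2   9.5 139.2] rot [-176.7   -1.4  -90.1] F [ 0.5 -0.  -1.8] gap 25.4
units now-axes [-19.07  -3.08   0.46] turn units -0.01 units in target-yaw axes [-19.06  -3.1    0.46]
time: 18.0
tool_pos: [489.9, 220.1, 147.1]
tcp_rot: [-176.2, -1.3, -90.1]
ft_force: [-0.3, -0.2, -1.8]
finger_gap: 25.8
t 18.0 pos [489.9 220.1 147.1] rot [-176.2   -1.3  -90.1] F [-0.3 -0.2 -1.8] gap 25.8
units now-axes [-8.54 -1.55  0.86] turn units -0.02 units in target-yaw axes [-8.54 -1.56  0.86]
```

```bash
python3 -m pendant '[[[-1,-0.2,0,0],[-1,-0.2,0,0],[-1,-0.2,0,0],[-1,-0.2,0,0],[-1,-0.2,0,0],[-1,-0.2,0.1,0],[-0.8,-0.1,0.2,0],[-0.5,-0.1,0.2,0],[-0.3,0,0.2,0],[-0.2,0,0.1,0]]]'; python3 go.py 521.2 390.8 73.3 -90
```

```text
time: 18.83
tool_pos: [519.0, 387.3, 137.3]
tcp_rot: [-176.0, -1.2, -89.9]
ft_force: [0.6, -0.9, -2.9]
finger_gap: 25.7
t 18.83 pos [519.  387.3 137.3] rot [-176.    -1.2  -89.9] F [ 0.6 -0.9 -2.9] gap 25.7
units now-axes [-0.18 -0.11  3.2 ] turn units 0.02 units in target-yaw axes [-0.18 -0.11  3.2 ]
```

```bash
python3 -m pendant '[[[-0.1,0,0.3,0],[0,0,0.5,0],[0,0,0.5,0],[0,0.05,0.4,0],[0,0.05,0.3,0],[0,0,0.1,0],[0,0,0,0],[0,0,0,0],[0,0,0,0],[0,0,0,0]]]'; python3 go.py 521.2 390.8 73.3 -90
python3 - <<'E'
from ov import *
T=[]
for n in("side","top"):
    im=snapshot(n)[:,:,::-1].copy();T.append(tile(n,im,(521,391,62),[],40,5))
cv2.imwrite("pics/g5.png",np.hstack(T))
E
```

```text
time: 19.67
tool_pos: [518.7, 383.9, 88.7]
tcp_rot: [-176.3, -1.4, -90.1]
ft_force: [-0.5, 0.4, -2.2]
finger_gap: 25.6
t 19.67 pos [518.7 383.9  88.7] rot [-176.3   -1.4  -90.1] F [-0.5  0.4 -2.2] gap 25.6
units now-axes [-0.34 -0.12  0.77] turn units -0.02 units in target-yaw axes [-0.34 -0.12  0.77]
```

View pics/g5.png

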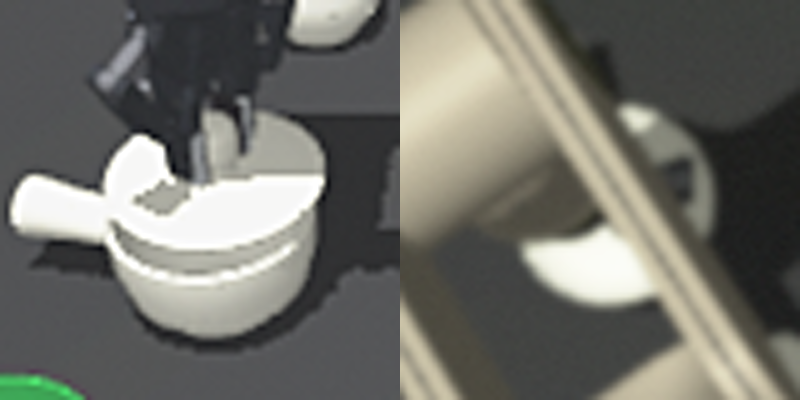

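The bowl lid is held level just above the bowl. It needs about 7 mm in +y, then down.

```bash
python3 -m pendant '[[[-0.25,-0.08,0,0],[-0.1,-0.03,0.1,0],[0,0,0.15,0],[0,0,0.15,0],[0,0,0.1,0],[0,0,0.1,0],[0,0,0.08,0],[0,0,0.05,0],[0,0,0,0],[0,0,0,0]]]'; python3 go.py 521.2 390.8 73.3 -90
```

```text
time: 20.6
tool_pos: [522.9, 392.5, 74.0]
tcp_rot: [-176.2, -1.3, -90.1]
ft_force: [-1.1, 0.6, -1.4]
finger_gap: 25.8
t 20.6 pos [522.9 392.5  74. ] rot [-176.2   -1.3  -90.1] F [-1.1  0.6 -1.4] gap 25.8
units now-axes [0.08 0.08 0.03] turn units -0.01 units in target-yaw axes [0.08 0.08 0.03]
```

```bash
python3 -m pendant '[[[0.05,0.05,0.05,0],[0,0,0.06,0],[0,0,0.06,0],[0,0,0.06,0],[0,0,0.06,0],[0,0,0.06,0],[0,0,0.06,0],[0,0,0.06,0],[0,0,0.06,0],[0,0,0.06,0]]]'; python3 go.py 521.2 390.8 73.3 -90
```

```text
time: 21.43
tool_pos: [524.4, 392.1, 73.5]
tcp_rot: [-175.9, -1.2, -90.1]
ft_force: [-5.1, -2.2, 6.9]
finger_gap: 25.7
t 21.43 pos [524.4 392.1  73.5] rot [-175.9   -1.2  -90.1] F [-5.1 -2.2  6.9] gap 25.7
units now-axes [0.06 0.16 0.01] turn units -0.02 units in target-yaw axes [0.06 0.16 0.01]
```

```bash
python3 -m pendant '[[[0.03,0.1,-0.05,0],[0.02,0.1,0,0],[0,0.06,0.03,0],[0,0.03,0.05,0],[0,0.03,0.05,0],[0,0.03,0.05,0],[0,0.02,0.05,0],[0,0,0.05,0],[0,0,0,0],[0,0,0,0]]]'; python3 go.py 521.2 390.8 73.3 -90
```

```text
time: 22.27
tool_pos: [518.9, 391.1, 73.0]
tcp_rot: [-175.5, -1.1, -90.1]
ft_force: [-0.2, 0.4, -1.1]
finger_gap: 25.8
t 22.27 pos [518.9 391.1  73. ] rot [-175.5   -1.1  -90.1] F [-0.2  0.4 -1.1] gap 25.8
units now-axes [ 0.01 -0.11 -0.01] turn units -0.02 units in target-yaw axes [ 0.01 -0.11 -0.01]
```

```bash
python3 -m pendant '[[[0,0,0,0],[0,0,0,0],[0,0,0,0],[0,-0.05,0,0],[0,0,-0.2,0],[0,0,-0.4,0],[0,0,-0.7,0],[0,0,-0.9,0],[0,0,-0.9,-0.5],[0,0,-0.8,-1]]]' 1; python3 go.py 393.6 283.7 110 -32.8
python3 - <<'E'
from ov import *
T=[]
for n in("side","top"):
    im=snapshot(n)[:,:,::-1].copy();T.append(tile(n,im,(521,391,62),[],40,5))
cv2.imwrite("pics/g6.png",np.hstack(T))
E
```

```text
time: 23.1
tool_pos: [511.6, 391.1, 152.2]
tcp_rot: [-176.1, -1.8, -83.2]
ft_force: [-0.4, 0.1, 0.4]
finger_gap: 85.4
t 23.1 pos [511.6 391.1 152.2] rot [-176.1   -1.8  -83.2] F [-0.4  0.1  0.4] gap 85.4
units now-axes [4.64 6.49 2.11] turn units -11.0 units in target-yaw axes [-2.05  7.71  2.11]
```

View pics/g6.png

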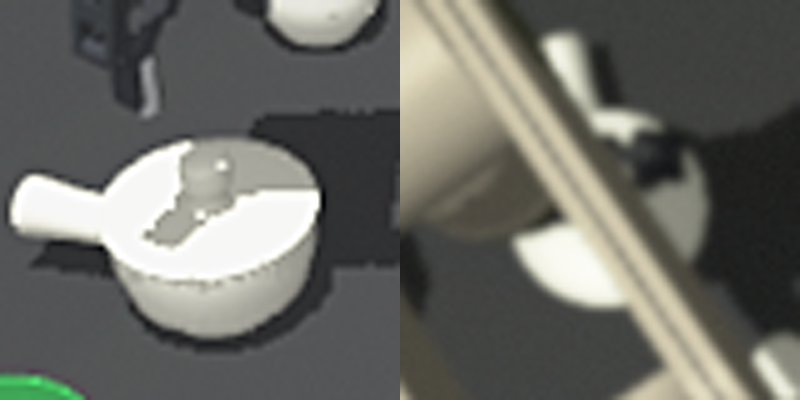

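The bowl lid sits level and fully down, with no gap at the rim. Next is the caddy lid: the white square lid at top pixel (220,223), with the pink one at (190,274) excluded.

```bash
python3 -m pendant '[[[0.46,0.65,0,-1],[0.4,0.68,0,-1],[0.34,0.7,0,-1],[0.26,0.73,0,-1],[0.2,0.75,0.1,-1],[0.12,0.77,0.1,-1],[0.06,0.78,0.1,-1],[0,0.78,0.2,-1],[-0.06,0.7,0.3,-1],[-0.13,0.5,0.4,-1]]]'; python3 go.py 393.6 283.7 70 -32.8
```

```text
time: 24.03
tool_pos: [399.8, 294.5, 129.6]
tcp_rot: [-177.6, -4.5, -36.4]
ft_force: [-0.7, -0.5, 0.1]
finger_gap: 85.7
t 24.03 pos [399.8 294.5 129.6] rot [-177.6   -4.5  -36.4] F [-0.7 -0.5  0.1] gap 85.7
units now-axes [0.07 0.62 2.98] turn units -0.78 units in target-yaw axes [0.03 0.62 2.98]
```

Tool tilt is creeping up, now 5° toward +x. I'll turn so the jaw plane lies nearer across the tilt (yaw 57).

```bash
python3 -m pendant '[[[0,0,-0.5,-1],[0,0,-0.7,-1],[0,0,-0.8,-1],[0,0,-0.8,-1],[0,0,-0.8,-1],[0,0,-0.8,-1],[0,0,-0.5,-1],[0,0,-0.2,-1],[0,0,0,-1],[0,0,0,-1]]]'; python3 go.py 393.6 283.7 70 57.2;  python3 -m pendant '[[[0,0,0.5,-1],[0,0,0.7,-1],[0,0,0.8,-1],[0,0,0.8,-1],[0,0,0.8,-1],[0,0,0.8,-1],[0,0,0.8,-1],[0,0,0.5,-1],[0,0,0.3,-1],[0,0,0,-1]]]'; python3 go.py 393.6 283.7 20 57.2
```

```text
time: 24.87
tool_pos: [385.4, 292.4, 234.2]
tcp_rot: [178.3, -4.5, 10.9]
ft_force: [0.2, -0.5, -0.2]
finger_gap: 85.3
t 24.87 pos [385.4 292.4 234.2] rot [178.3  -4.5  10.9] F [ 0.2 -0.5 -0.2] gap 85.3
units now-axes [0.32 0.51 8.21] turn units -10.11 units in target-yaw axes [-0.14  0.58  8.21]
time: 25.7
tool_pos: [396.7, 291.5, 114.1]
tcp_rot: [175.3, -2.2, 58.0]
ft_force: [0.5, 0.2, -0.2]
finger_gap: 85.5
t 25.7 pos [396.7 291.5 114.1] rot [175.3  -2.2  58. ] F [ 0.5  0.2 -0.2] gap 85.5
units now-axes [-0.41  0.08  4.71] turn units 0.18 units in target-yaw axes [-0.41  0.08  4.71]
```

```bash
python3 -m pendant '[[[-0.3,-0.1,0.5,0],[-0.2,-0.1,0.8,0],[-0.1,0,0.8,0.1],[0,0,0.7,0.1],[0,0,0.6,0],[0,0,0.5,0],[0,0,0.3,0],[0,0,0.1,0],[0,0,0,0],[0,0,0,0]]]'; python3 go.py 395.3 283.7 20 57.2;
```

```text
time: 26.53
tool_pos: [394.9, 282.4, 25.7]
tcp_rot: [175.3, -2.5, 56.6]
ft_force: [-0.9, 0.7, -2.2]
finger_gap: 85.3
t 26.53 pos [394.9 282.4  25.7] rot [175.3  -2.5  56.6] F [-0.9  0.7 -2.2] gap 85.3
units now-axes [ 0.06 -0.02  0.29] turn units -0.12 units in target-yaw axes [ 0.06 -0.02  0.29]
```

```bash
python3 -m pendant '[[[0.05,0,0.15,-0.1],[0,0,0.1,0],[0,0,0,0],[0,0,0,0],[0,0,0,0],[0,0,0,0],[0,0,0,0],[0,0,0,0],[0,0,-0.05,0],[0,0,-0.1,0]]]' -1 60; python3 go.py 395.3 283.7 20 57.2;
```

```text
time: 27.37
tool_pos: [397.1, 284.4, 26.0]
tcp_rot: [175.2, -2.6, 57.1]
ft_force: [0.3, 0.5, -2.0]
finger_gap: 20.7
t 27.37 pos [397.1 284.4  26. ] rot [175.2  -2.6  57.1] F [ 0.3  0.5 -2. ] gap 20.7
units now-axes [-0.08 -0.06  0.3 ] turn units -0.01 units in target-yaw axes [-0.08 -0.06  0.3 ]
```

```bash
python3 -m pendant '[[[0,0,-0.3,0],[0,0,-0.6,0],[0,0,-0.9,0],[0,0,-1,0],[0,0,-1,0.4],[0,0.2,-1,0.6],[-0.1,0.4,-0.8,0.6],[-0.15,0.6,-0.6,0.5],[-0.2,0.8,-0.3,0.3],[-0.25,1,0,0]]]'; python3 go.py 682.5 -168.5 160 46
python3 - <<'E'
from ov import *
T=[]
for n in("side","top"):
    im=snapshot(n)[:,:,::-1].copy();T.append(tile(n,im,(420,240,130),[],40,5))
cv2.imwrite("pics/g7.png",np.hstack(T))
E
```

```text
time: 28.2
tool_pos: [416.6, 235.3, 167.9]
tcp_rot: [175.9, -3.4, 45.9]
ft_force: [0.5, 1.1, -0.6]
finger_gap: 20.3
t 28.2 pos [416.6 235.3 167.9] rot [175.9  -3.4  45.9] F [ 0.5  1.1 -0.6] gap 20.3
units now-axes [-5.24 23.6   0.4 ] turn units -0.02 units in target-yaw axes [-5.29 23.59  0.4 ]
```

View pics/g7.png

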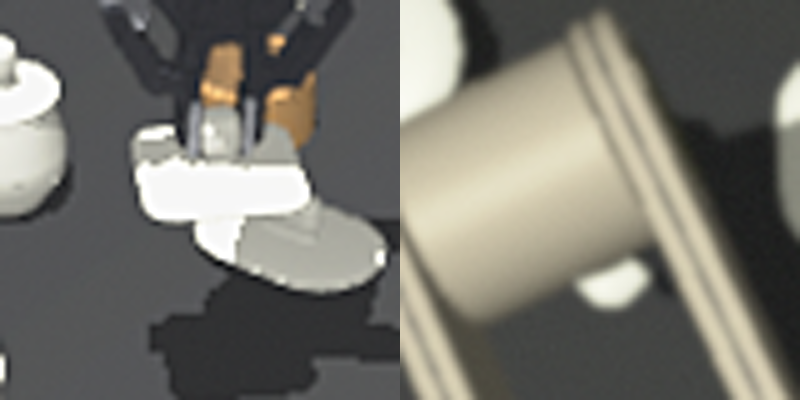

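The square lid is held at (220,170), looking nearly level, with the dish lid behind and below it. Carrying it to the caddy.

```bash
python3 -m pendant '[[[-0.22,1,0,0],[-0.22,1,0,0],[-0.22,1,0,0],[-0.22,1,0,0],[-0.22,1,0,0],[-0.22,1,0,0],[-0.22,1,0,0],[-0.22,1,0,0],[-0.22,1,0,0],[-0.22,1,0,0]]]'; python3 go.py 682.5 -168.5 150 46;  python3 -m pendant '[[[-0.22,1,0,0],[-0.22,1,0,0],[-0.22,1,0,0],[-0.22,1,0,0],[-0.22,1,0,0],[-0.22,1,0,0],[-0.22,1,0,0],[-0.22,1,0,0],[-0.2,1,0,0],[-0.2,1,0,0]]]'; python3 go.py 682.5 -168.5 150 46
```

```text
time: 29.13
tool_pos: [528.2, 60.9, 178.4]
tcp_rot: [176.2, -3.3, 46.1]
ft_force: [-0.9, 0.1, -0.5]
finger_gap: 20.4
t 29.13 pos [528.2  60.9 178.4] rot [176.2  -3.3  46.1] F [-0.9  0.1 -0.5] gap 20.4
units now-axes [-2.91 13.51  1.42] turn units 0.02 units in target-yaw axes [-2.89 13.52  1.42]
time: 29.97
tool_pos: [642.9, -111.9, 185.9]
tcp_rot: [176.8, -3.1, 46.2]
ft_force: [-0.1, -0.8, -1.1]
finger_gap: 20.3
t 29.97 pos [ 642.9 -111.9  185.9] rot [176.8  -3.1  46.2] F [-0.1 -0.8 -1.1] gap 20.3
units now-axes [-0.67  3.39  1.79] turn units 0.04 units in target-yaw axes [-0.66  3.39  1.79]
```

```bash
python3 -m pendant '[[[-0.2,0.9,0.1,0],[-0.2,0.8,0.2,0],[-0.15,0.6,0.3,0],[-0.1,0.4,0.4,0],[-0.1,0.2,0.4,0],[0,0,0.3,0],[0,0,0.1,0],[0,0,0,0],[0,0,0,0],[0,0,0,0]]]'; python3 go.py 682.5 -168.5 102 46
python3 - <<'E'
from ov import *
T=[]
for n in("side","top"):
    im=snapshot(n)[:,:,::-1].copy();T.append(tile(n,im,(679,-168,100),[sq(679,-168.5,88,42,46)],40,5))
cv2.imwrite("pics/g8.png",np.hstack(T))
E
```

```text
time: 30.8
tool_pos: [677.4, -162.6, 146.3]
tcp_rot: [177.2, -3.0, 46.1]
ft_force: [-0.2, 0.7, -1.6]
finger_gap: 20.4
t 30.8 pos [ 677.4 -162.6  146.3] rot [177.2  -3.   46.1] F [-0.2  0.7 -1.6] gap 20.4
units now-axes [-0.04  0.39  2.22] turn units 0.03 units in target-yaw axes [-0.03  0.39  2.22]
```

View pics/g8.png

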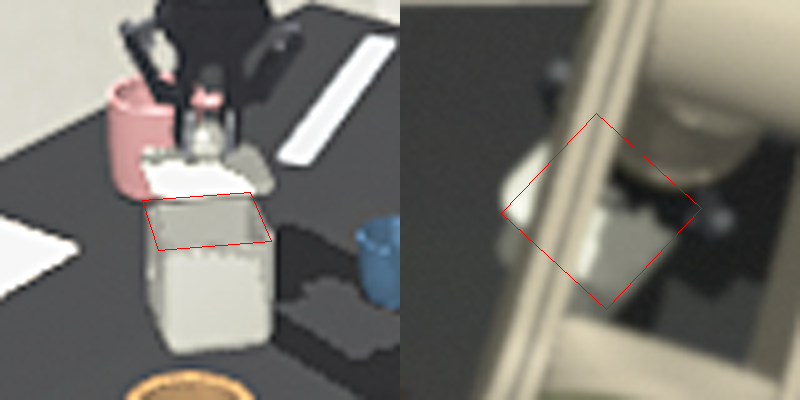

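The square lid hovers just above the caddy mouth with its sides parallel. Down with a small +y (tool) correction.

```bash
python3 -m pendant '[[[-0.05,0.25,0.1,0],[-0.05,0.2,0.3,0],[0,0.05,0.4,0],[0,0,0.4,0],[0,0,0.3,0],[0,0,0.15,0],[0,0,0.05,0],[0,0,0,0],[0,0,0,0],[0,0,0,0]]]'; python3 go.py 682.5 -168.5 102 46
```

```text
time: 31.73
tool_pos: [686.8, -171.7, 109.7]
tcp_rot: [177.2, -3.0, 46.1]
ft_force: [0.7, -0.0, -1.1]
finger_gap: 20.9
t 31.73 pos [ 686.8 -171.7  109.7] rot [177.2  -3.   46.1] F [ 0.7 -0.  -1.1] gap 20.9
units now-axes [-0.03 -0.27  0.38] turn units 0.03 units in target-yaw axes [-0.03 -0.27  0.38]
```

```bash
python3 -m pendant '[[[-0.02,-0.15,0,0],[0,-0.1,0.05,0],[0,0,0.08,0],[0,0,0.08,0],[0,0,0.07,0],[0,0,0.06,0],[0,0,0.05,0],[0,0,0.05,0],[0,0,0.05,0],[0,0,0.05,0]]]'; python3 go.py 682.5 -168.5 102 46
```

```text
time: 32.57
tool_pos: [685.1, -168.6, 102.5]
tcp_rot: [176.9, -3.1, 46.2]
ft_force: [-4.2, 0.3, 6.7]
finger_gap: 20.5
t 32.57 pos [ 685.1 -168.6  102.5] rot [176.9  -3.1  46.2] F [-4.2  0.3  6.7] gap 20.5
units now-axes [-0.09 -0.1   0.02] turn units 0.04 units in target-yaw axes [-0.09 -0.1   0.02]
```

```bash
python3 -m pendant '[[[-0.06,-0.06,-0.05,0],[-0.02,-0.03,-0.02,0],[0,0,0.03,0],[0,0,0.05,0],[0,0,0.05,0],[0,0,0.05,0],[0,0,0.05,0],[0,0,0.05,0],[0,0,0.03,0],[0,0,0,0]]]'; python3 go.py 682.5 -168.5 102 46
python3 - <<'E'
from ov import *
T=[]
for n in("side","top"):
    im=snapshot(n)[:,:,::-1].copy();T.append(tile(n,im,(679,-168,90),[],30,6))
cv2.imwrite("pics/g9.png",np.hstack(T))
E
```

```text
time: 33.4
tool_pos: [684.7, -170.0, 102.7]
tcp_rot: [176.6, -3.2, 46.2]
ft_force: [-0.7, 0.3, -0.4]
finger_gap: 20.5
t 33.4 pos [ 684.7 -170.   102.7] rot [176.6  -3.2  46.2] F [-0.7  0.3 -0.4] gap 20.5
units now-axes [-0.02 -0.13  0.04] turn units 0.04 units in target-yaw axes [-0.02 -0.13  0.04]
```

View pics/g9.png

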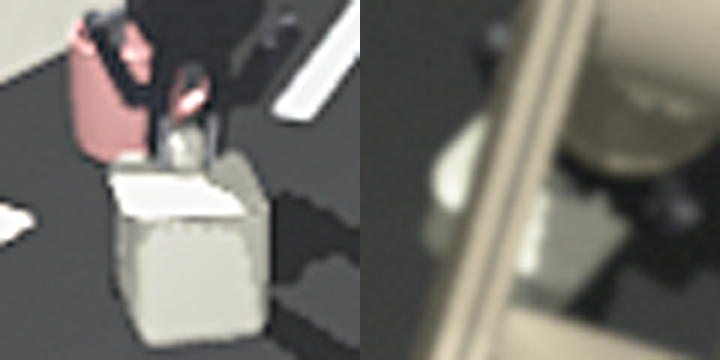

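The lid is flush on the caddy and the force is close to the lid's own weight. Releasing and lifting.

```bash
python3 -m pendant '[[[0,0,0,0],[0,0,0,0],[0,0,0,0],[0,0,0,0],[0,0,-0.2,0],[0,0,-0.4,0],[0,0,-0.7,0],[0,0,-0.8,0],[0,0,-0.8,0],[0,0,-0.6,0]]]' 1; python3 go.py 463 104.2 110 91.2
python3 - <<'E'
from ov import *
T=[]
for n in("side","top"):
    im=snapshot(n)[:,:,::-1].copy();T.append(tile(n,im,(679,-168,90),[],30,6))
cv2.imwrite("pics/g10.png",np.hstack(T))
E
```

```text
time: 34.33
tool_pos: [676.6, -168.9, 173.2]
tcp_rot: [176.9, -3.0, 46.2]
ft_force: [-0.2, -0.4, 0.5]
finger_gap: 85.7
t 34.33 pos [ 676.6 -168.9  173.2] rot [176.9  -3.   46.2] F [-0.2 -0.4  0.5] gap 85.7
units now-axes [  2.46 -17.16   3.16] turn units -9.82 units in target-yaw axes [ 13.88 -10.39   3.16]
```

View pics/g10.png

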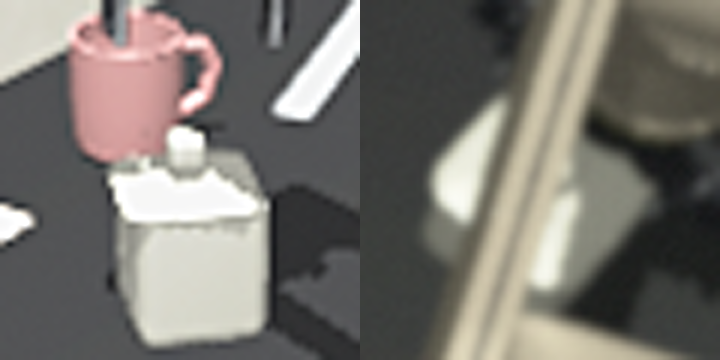

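The caddy lid sits level. On to the dish lid.

```bash
python3 -m pendant '[[[0.14,-0.8,0,-1],[0.2,-0.95,0,-1],[0.28,-0.95,0,-1],[0.36,-0.92,0,-1],[0.43,-0.9,0,-1],[0.5,-0.86,0,-1],[0.57,-0.82,0,-1],[0.63,-0.77,0,-1],[0.7,-0.71,0,-1],[0.75,-0.65,0,-0.7]]]'; python3 go.py 463 104.2 110 91.2;
```

```text
time: 35.27
tool_pos: [550.6, -16.0, 161.8]
tcp_rot: [175.4, 0.3, 92.3]
ft_force: [-0.0, -0.7, -0.6]
finger_gap: 85.1
t 35.27 pos [550.6 -16.  161.8] rot [175.4   0.3  92.3] F [-0.  -0.7 -0.6] gap 85.1
units now-axes [ 6.18 -4.14  2.59] turn units 0.24 units in target-yaw axes [ 6.1  -4.25  2.59]
```

```bash
python3 -m pendant '[[[0.85,-0.6,0.1,0.1],[0.85,-0.6,0.1,0.1],[0.8,-0.6,0.2,0],[0.8,-0.6,0.3,0],[0.8,-0.6,0.4,0],[0.7,-0.5,0.4,0],[0.5,-0.4,0.5,0],[0.3,-0.2,0.5,0],[0.1,-0.1,0.4,0],[0,0,0.3,0]]]'; python3 go.py 463 104.2 22 91.2;
```

```text
time: 36.1
tool_pos: [460.6, 102.7, 85.1]
tcp_rot: [175.4, 0.2, 91.8]
ft_force: [-0.2, -0.6, -0.4]
finger_gap: 85.4
t 36.1 pos [460.6 102.7  85.1] rot [175.4   0.2  91.8] F [-0.2 -0.6 -0.4] gap 85.4
units now-axes [0.07 0.12 3.16] turn units 0.13 units in target-yaw axes [0.07 0.12 3.16]
```

```bash
python3 -m pendant '[[[0.07,-0.05,0.5,0.1],[0,0,0.6,0],[0,0,0.6,0],[0,0,0.5,0],[0,0,0.4,0],[0,0,0.25,0],[0,0,0.1,0],[0,0,0,0],[0,0,0,0],[0,0,0,0]]]'; python3 go.py 464.5 104.2 22 91.2;
```

```text
time: 36.93
tool_pos: [466.7, 100.8, 19.7]
tcp_rot: [175.4, 0.2, 91.0]
ft_force: [0.3, 0.2, 0.0]
finger_gap: 85.3
t 36.93 pos [466.7 100.8  19.7] rot [175.4   0.2  91. ] F [0.3 0.2 0. ] gap 85.3
units now-axes [ 0.17 -0.11 -0.11] turn units -0.05 units in target-yaw axes [ 0.17 -0.11 -0.11]
```

```bash
python3 -m pendant '[[[0.14,-0.08,-0.12,0],[0,0,0,0],[0,0,0,0],[0,0,0,0],[0,0,0,0],[0,0,0,0],[0,0,0,0],[0,0,0,0],[0,0,0,0],[0,0,0,0]]]' -1 60; python3 go.py 464.5 104.2 22 91.2;
```

```text
time: 37.77
tool_pos: [466.7, 104.5, 25.0]
tcp_rot: [175.1, 0.2, 91.0]
ft_force: [0.2, 0.3, 1.0]
finger_gap: 14.8
t 37.77 pos [466.7 104.5  25. ] rot [175.1   0.2  91. ] F [0.2 0.3 1. ] gap 14.8
units now-axes [-0.01 -0.11  0.15] turn units -0.05 units in target-yaw axes [-0.01 -0.11  0.15]
```

```bash
python3 -m pendant '[[[0,0,-0.3,0],[0,0,-0.6,0],[0,0,-0.9,0],[0,0,-1,0],[0,0,-1,-0.3],[-0.2,0,-0.9,-0.6],[-0.4,0,-0.6,-0.6],[-0.6,0,-0.3,-0.5],[-0.8,0,-0.1,-0.3],[-1,-0.1,0,0]]]'; python3 go.py 522.1 -419.5 125 101.8
python3 - <<'E'
from ov import *
T=[]
for n in("side","top"):
    im=snapshot(n)[:,:,::-1].copy();T.append(tile(n,im,(470,50,110),[],40,5))
cv2.imwrite("pics/g11.png",np.hstack(T))
E
```

```text
time: 38.6
tool_pos: [459.6, 45.6, 144.4]
tcp_rot: [175.8, 1.0, 102.3]
ft_force: [0.0, -0.7, -1.7]
finger_gap: 14.5
t 38.6 pos [459.6  45.6 144.4] rot [175.8   1.  102.3] F [ 0.  -0.7 -1.7] gap 14.5
units now-axes [-23.39  -1.89   0.97] turn units 0.1 units in target-yaw axes [-23.4   -1.7    0.97]
```

View pics/g11.png

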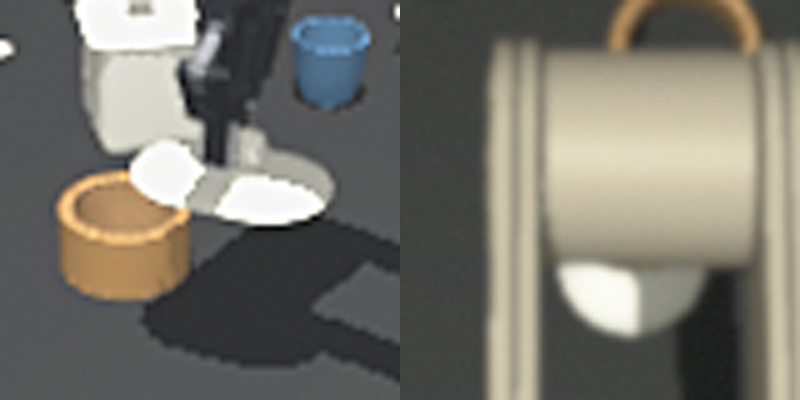

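```bash
python3 -m pendant '[[[-1,-0.07,0,0],[-1,-0.07,0,0],[-1,-0.07,0,0],[-1,-0.07,0,0],[-1,-0.07,0,0],[-1,-0.07,0,0],[-1,-0.07,0,0],[-1,-0.07,0,0],[-1,-0.07,0,0],[-1,-0.07,0,0]]]'; python3 go.py 522.1 -419.5 125 101.8
python3 -m pendant '[[[-1,-0.07,0,0],[-1,-0.07,0,0],[-1,-0.07,0,0],[-1,-0.07,0,0],[-1,-0.07,0,0],[-1,-0.07,0,0],[-1,-0.07,0,0],[-1,-0.07,0,0],[-0.9,-0.07,0,0],[-0.8,-0.07,0,0]]]'; python3 go.py 522.1 -419.5 125 101.8
```

```text
time: 39.53
tool_pos: [484.4, -155.9, 144.5]
tcp_rot: [176.1, 0.7, 102.1]
ft_force: [0.0, 0.8, -2.0]
finger_gap: 14.4
t 39.53 pos [ 484.4 -155.9  144.5] rot [176.1   0.7 102.1] F [ 0.   0.8 -2. ] gap 14.4
units now-axes [-13.28  -0.91   0.97] turn units 0.06 units in target-yaw axes [-13.29  -0.85   0.97]
time: 40.37
tool_pos: [509.7, -352.0, 141.3]
tcp_rot: [176.5, 0.1, 101.9]
ft_force: [0.2, -0.0, -2.3]
finger_gap: 15.0
t 40.37 pos [ 509.7 -352.   141.3] rot [1.765e+02 1.000e-01 1.019e+02] F [ 0.2 -0.  -2.3] gap 15.0
units now-axes [-3.43 -0.09  0.81] turn units 0.02 units in target-yaw axes [-3.43 -0.09  0.81]
```

```bash
python3 -m pendant '[[[-0.8,-0.05,0,0],[-0.7,-0.05,0.1,0],[-0.6,0,0.2,0],[-0.5,0,0.3,0],[-0.3,0,0.3,0],[-0.1,0,0.2,0],[0,0,0.1,0],[0,0,0,0],[0,0,0,0],[0,0,0,0]]]'; python3 go.py 522.1 -419.5 67 101.8
python3 - <<'E'
from ov import *
T=[]
D=(518.5,-420.5)
for n in("side","top"):
    im=snapshot(n)[:,:,::-1].copy();T.append(tile(n,im,(518,-420,70),[oval(*D,52,124,78,12)],40,5))
cv2.imwrite("pics/g12.png",np.hstack(T))
print(sense()["joint_pos"].round(1))
E
```

```text
time: 41.2
tool_pos: [521.3, -410.2, 111.8]
tcp_rot: [176.8, -0.4, 101.7]
ft_force: [-0.3, -0.3, -2.2]
finger_gap: 14.8
t 41.2 pos [ 521.3 -410.2  111.8] rot [176.8  -0.4 101.7] F [-0.3 -0.3 -2.2] gap 14.8
units now-axes [-0.46 -0.06  2.24] turn units -0.02 units in target-yaw axes [-0.46 -0.06  2.24]
[ -44.2   20.1   83.4    3.    75.1 -146.7]
```

View pics/g12.png

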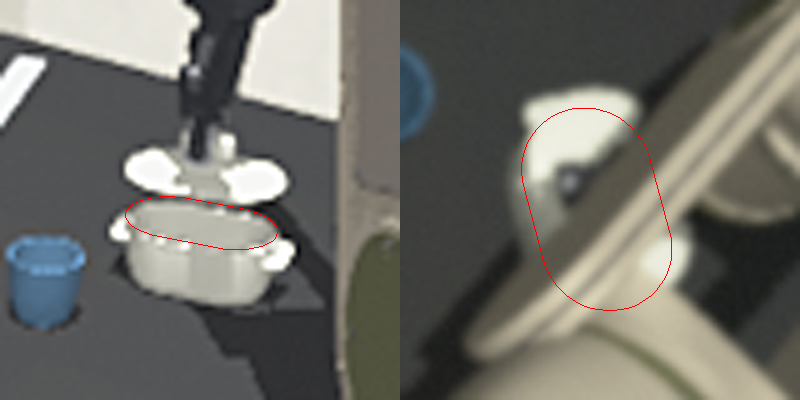

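The oval lid hovers over the dish with its long axis aligned. It needs 9 mm further in -y, then down.

```bash
python3 -m pendant '[[[-0.2,-0.08,0.1,0],[-0.15,-0.05,0.3,0],[-0.05,0,0.4,0],[0,0,0.4,0],[0,0,0.25,0],[0,0,0.1,0],[0,0,0,0],[0,0,0,0],[0,0,0,0],[0,0,0,0]]]'; python3 go.py 522.1 -419.5 67 101.8
```

```text
time: 42.13
tool_pos: [522.2, -418.5, 77.5]
tcp_rot: [176.8, -0.4, 101.7]
ft_force: [-0.3, -0.8, -1.7]
finger_gap: 14.9
t 42.13 pos [ 522.2 -418.5   77.5] rot [176.8  -0.4 101.7] F [-0.3 -0.8 -1.7] gap 14.9
units now-axes [-0.05 -0.01  0.53] turn units -0.02 units in target-yaw axes [-0.05 -0.01  0.53]
```

```bash
python3 -m pendant '[[[-0.04,0,0.08,0],[0,0,0.1,0],[0,-0.02,0.1,0],[0,-0.02,0.1,0],[0,-0.02,0.08,0],[0,0,0.06,0],[0,0,0.05,0],[0,0,0.05,0],[0,0,0.05,0],[0,0,0.05,0]]]'; python3 go.py 522.1 -419.5 67 101.8
```

```text
time: 42.97
tool_pos: [523.5, -421.2, 67.7]
tcp_rot: [176.6, -0.1, 101.7]
ft_force: [-4.1, 2.0, 4.7]
finger_gap: 15.1
t 42.97 pos [ 523.5 -421.2   67.7] rot [ 1.766e+02 -1.000e-01  1.017e+02] F [-4.1  2.   4.7] gap 15.1
units now-axes [ 0.1  -0.05  0.03] turn units -0.01 units in target-yaw axes [ 0.1  -0.05  0.03]
```

```bash
python3 -m pendant '[[[0.05,-0.05,-0.04,0],[0.02,-0.02,0,0],[0,0,0.04,0],[0,0,0.05,0],[0,0,0.05,0],[0,0,0.05,0],[0,0,0.04,0],[0,0,0.04,0],[0,0,0.03,0],[0,0,0,0]]]'; python3 go.py 522.1 -419.5 67 101.8
python3 - <<'E'
from ov import *
T=[]
for n in("side","top"):
    im=snapshot(n)[:,:,::-1].copy();T.append(tile(n,im,(518,-420,60),[],34,6))
cv2.imwrite("pics/g13.png",np.hstack(T)[:,:800])
E
```

```text
time: 43.8
tool_pos: [522.8, -421.0, 67.9]
tcp_rot: [176.5, -0.0, 101.8]
ft_force: [-0.8, 1.8, 1.9]
finger_gap: 14.5
t 43.8 pos [ 522.8 -421.    67.9] rot [176.5  -0.  101.8] F [-0.8  1.8  1.9] gap 14.5
units now-axes [ 0.08 -0.02  0.05] turn units -0.01 units in target-yaw axes [ 0.08 -0.02  0.05]
```

View pics/g13.png

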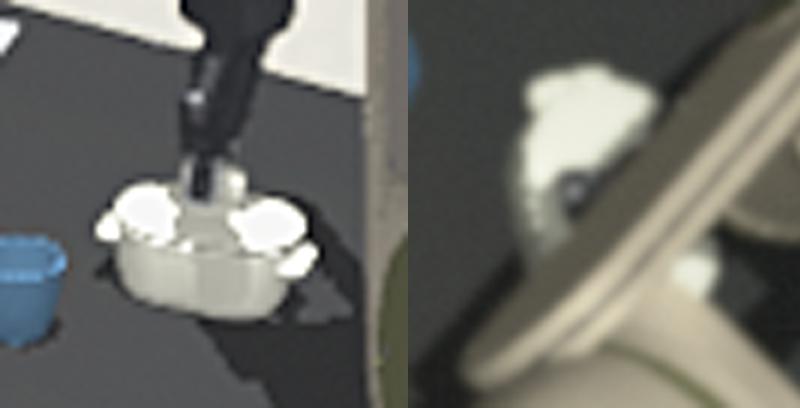

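```bash
python3 -m pendant '[[[0.05,0,0.05,0],[0,0,0.06,0],[0,0,0.06,0],[0,0,0.06,0],[0,0,0.06,0],[0,0,0.07,0],[0,0,0.07,0],[0,0,0.07,0],[0,0,0.07,0],[0,0,0.07,0]]]'; python3 go.py 522.1 -419.5 67 101.8
```

```text
time: 44.73
tool_pos: [523.5, -421.5, 67.4]
tcp_rot: [176.4, 0.2, 101.8]
ft_force: [-8.2, 5.3, 12.8]
finger_gap: 14.9
t 44.73 pos [ 523.5 -421.5   67.4] rot [176.4   0.2 101.8] F [-8.2  5.3 12.8] gap 14.9
units now-axes [ 0.11 -0.05  0.02] turn units -0.01 units in target-yaw axes [ 0.11 -0.05  0.02]
```

Solid contact (13 N at 67.4). Releasing and lifting clear.

```bash
python3 -m pendant '[[[0.03,-0.03,-0.03,0],[0,0,0,0],[0,0,0,0],[0,0,0,0],[0,0,0,0],[0,0,-0.2,0],[0,0,-0.4,0],[0,0,-0.7,0],[0,0,-0.8,0],[0,0,-0.8,0]]]' 1
python3 -m pendant '[[[-0.3,0,-0.8,0],[-0.6,0,-0.8,0],[-0.8,0,-0.8,0],[-0.9,0,-0.6,0],[-0.9,0,-0.4,0],[-0.9,0,0,0],[-0.9,0,0,0],[-0.6,0,0,0],[-0.3,0,0,0],[0,0,0,0]]]'
python3 - <<'E'
from ov import *
for n in("side","top"):
    cv2.imwrite(f"pics/{n}9.png",snapshot(n)[:,:,::-1])
im=cv2.imread("pics/side9.png")
L=[tile("side",im,c,[],25,6) for c in[(653,157,75),(521,391,60),(679,-168,90),(518,-420,60)]]
cv2.imwrite("pics/fin.png",np.vstack([np.hstack(L[:2]),np.hstack(L[2:])]))
E
```

```text
time: 45.57
tool_pos: [517.0, -419.2, 123.8]
tcp_rot: [176.7, -0.2, 101.8]
ft_force: [0.3, -0.5, 0.0]
finger_gap: 85.2
time: 46.4
tool_pos: [542.5, -549.6, 222.1]
tcp_rot: [176.1, 1.0, 101.6]
ft_force: [-0.4, 0.4, -1.0]
finger_gap: 85.5
```

View pics/fin.png

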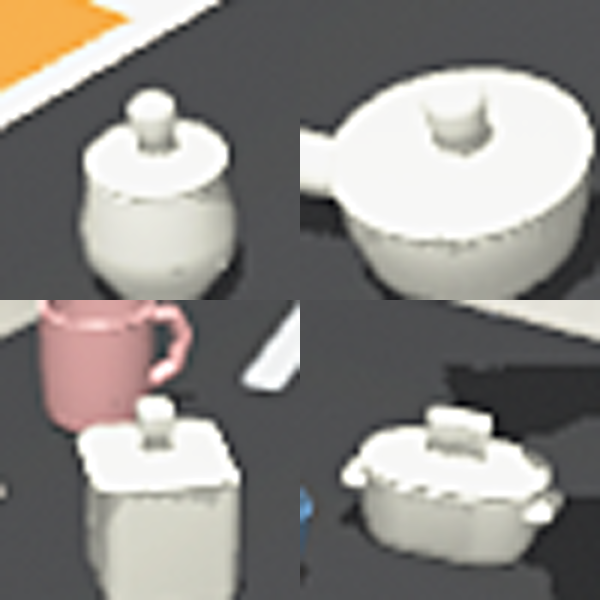

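View pics/top9.png

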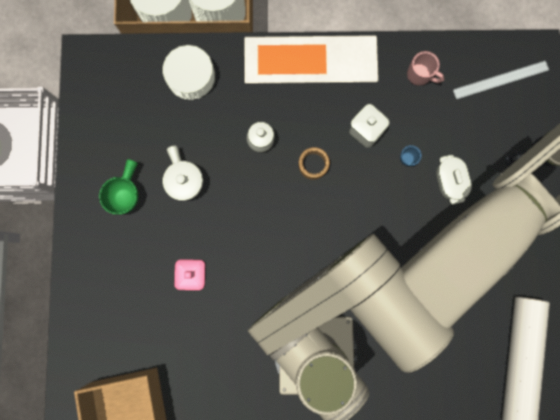

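All four lids look level and seated. One numeric check of centring, height and whether pots or bystanders moved.

```bash
python3 - <<'E'
from ov import *
a=cv2.imread("pics/side0.png");b=cv2.imread("pics/side9.png");t0=cv2.imread("pics/top0.png");t9=cv2.imread("pics/top9.png")
R=[]
for A in((a,"side"),(b,"side"),(t0,"top"),(t9,"top")):
    R.append(np.hstack([tile(A[1],A[0],c,[],24,4) for c in[(653,157,50),(521,391,40),(679,-168,60),(518,-420,40)]]))
cv2.imwrite("pics/cmp.png",cv2.resize(np.vstack(R),(600,600)))
S=4
g=cv2.resize(t9,None,fx=S,fy=S,interpolation=cv2.INTER_CUBIC).astype(int)
m=((g.min(2)>185)).astype(np.uint8)
cs,_=cv2.findContours(m,cv2.RETR_EXTERNAL,cv2.CHAIN_APPROX_NONE)
for c in cs:
    if cv2.contourArea(c)<100*S*S: continue
    x,y=c.reshape(-1,2).mean(0)/S
    for nm,u,v,z in [("jar",260,137,81),("bowl",183,178,68),("dish",453,179,58),("caddy",369,125,94)]:
        if np.hypot(x-u,y-v)<14:
            w=ray("top",(c.reshape(-1,2)+.5)/S-.5,z)[:,:2].astype(np.float32);r=cv2.minAreaRect(w);M=cv2.moments(w.reshape(-1,1,2));print(nm,np.round(r[0],1),np.round(r[1],1),round(r[2],1),"cent",round(M['m10']/M['m00'],1),round(M['m01']/M['m00'],1))
E
```

```text
dish [ 518.  -420.7] [138.5  81.6] 11.7 cent 521.3 -418.0
bowl [532.6 404.8] [153.7 112.3] 47.0 cent 525.1 392.3
jar [652.2 156.7] [70.6 71.5] 89.4 cent 652.3 157.1
caddy [ 680.6 -167.1] [86.9 87.3] 47.1 cent 680.6 -166.5
```

View pics/cmp.png

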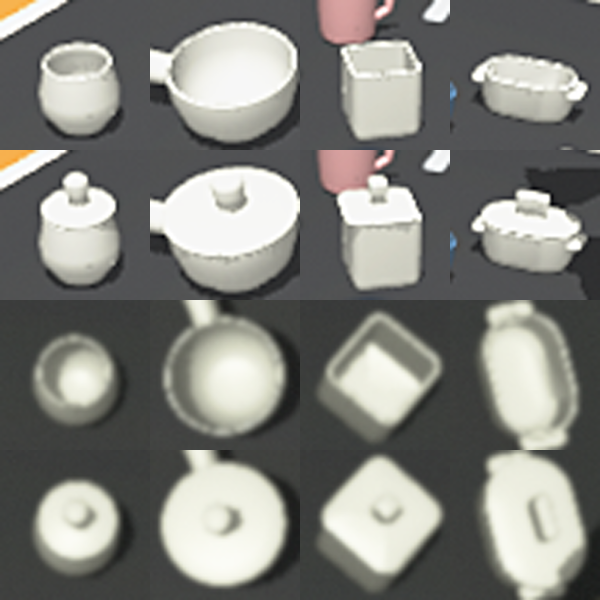

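```bash
python3 -c "
from bench import *
print(hand_in())"
```

```text
the job is handed in; nothing more can be done
None
```

All four lids are on their own pots: the small round lid on the jar, the large round lid on the bowl, the square lid on the caddy and the oval lid on the dish. I lowered each one to contact before opening the fingers, then handed the job in at about 46 s.

**What the last checks showed:**
- **Seating:** In both views every lid lies flush and level, with no gap at the rim. Each settled within about 1 mm of the height I worked out.
- **Centring:** The jar and caddy lids came out within about 2 mm of their pots. The dish and bowl outlines took in the lugs and handle, so those two I judged by eye.
- **Pots and bystanders:** The jar, bowl and caddy show no visible shift. The dish may have shifted by up to 2 mm, which is near what the pictures can resolve. The cup and tape roll were never touched.
- **Forces:** The highest wrist force reported was about 16 N, on the last press on the dish lid.

**What went less well:** The tool's tilt crept to about 5° during the job, and the moves give no way to correct it. I worked around it by turning the square and oval grasps so the tilt lay mostly across the jaws. The jar, bowl, caddy and dish lids each needed a small sideways correction of up to about 5 mm at or just above contact before release.

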